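# Reset the scrubber head under its slide-back cover

### The arm

A 6-joint arm with a two-finger parallel gripper is mounted at the origin on the work surface. World frame = base frame: x ahead of the robot, y to its left, z up, the work surface at z = 0. Lengths are in m, angles in rad, forces in N, time in s.
With the tool pointing down it reaches from about 0.35 to 0.8 m from the base axis. Payload 7.3 kg.
Tool frame: the origin (TCP) lies between the finger pads; the fingertips stand 11 mm ahead of it and the grasp point (between the pads) lies 8 mm behind it; x points along the fingers, y is the direction in which the jaws open and shut, and the axes are right-handed (so a half turn about x gives the same grasp; the last joint's range is limited). The gripper opens to 85 mm and grips with 20 to 120 N. Pads are 22 mm wide; open, the fingers measure 114 mm over their backs; the gripper's body (76 mm by 85 mm) begins 54 mm behind the grasp point. The pads swing forward as they close: fully open they stand 13 mm farther back than shut.
Start: joints at [1.032, 0.342, 1.524, -0, 1.275, -0.146], TCP at [0.201, 0.485, 0.242] pointing down, gripper open.
Joint ranges: [-2.53, 2.53], [-0.77, 2.02], [0.04, 2.7], [-1, 4.14], [0.28, 2.66], [-3.11, 3.11]. Speed limits (rad/s): [2.57, 2.57, 3.14, 3.14, 3.14, 3.14].

### API

Orientations are given as a 3x3 rotation matrix whose columns are the frame's x, y, z axes.
In Python, from plant import ctrl, cams, close_job gives the robot as it stands.
- The arm moves only by the tool move_arm, never from a script. Its argument "commands" is one flat list of numbers, 7 for each row, row after row: the shift along the tool's x, y, z in units of 40 mm (1.0 is 40 mm), then the turn, a rotation vector about the tool's x, y, z in units of 5 degrees (1.0 is 5 degrees), then the gripper's target within -1 to 1 (fully open at 1, half-way at 0, shut at -1). In form: [x, y, z, ax, ay, az, fingers, x, y, z, ax, ay, az, fingers, ...]. A call has 1 to 20 rows; each row is the pose to reach, as a shift and turn from the pose measured when the call began, along the tool's axes at that moment; what a row does not reach only later rows make up. A row lasts 1/12 s, in which the tool goes at most 41.7 mm and 7.16 degrees, less where a joint would pass 70% of its speed; a pose out of reach is approached as far as the arm can. A call with a gripper value outside its range is refused whole. The fingers move at their own pace and stop on an object; "newtons" is the grip in N (left out, the last holds). Time passes only in rows, so rows that repeat a pose let the fingers close. It gives the time, the measured TCP pose, the force and the opening at its end, in the units of the state.
- ctrl.sense(): the state, without advancing time (a new reading comes with each control period).
- cams.camera(name): name is "scene" or "top"; returns a dict with "frame" (420x560x3 uint8, blue, green, red), "z_map" (420x560 float32, m along the optical axis (not along the pixel's ray), 0 where there is no reading), "intrinsics" (3x3 intrinsics, pixels), "eye" and "rotation" of the camera in the world. Camera axes: x right, y down, z forward; pixel columns grow to the right and rows downward; lengths in m; the calibration is good to about 2 mm. A picture is of the moment at which its call begins.
- close_job(): hands the job in, once; it reports no verdict.
The state is a dict: "time_s": time; "qpos": joint angles; "dq": joint speeds; "effort": joint torques, N m; "tool_pos": TCP position; "eef_rot": TCP orientation; "force": force on the tool from outside, world axes, zero at the start; "ft_torque": the same for the moment, N m; "opening": finger opening in m.
Only numpy, scipy, OpenCV 4.12 (cv2) and the standard library are available. Lean on these libraries where they do the work, as an engineer would, in place of code of your own. Each camera call takes 0.05 s, during which the arm holds its last target. There are 200 camera calls.

### The job

Press down on the flat yellow cover of the floor-scrubber head and drag it back, towards the small red mark on the rim, until it is fully open. Press the green reset button underneath right down for a moment, then drag the cover fully shut again. Be gentle with the cover (never more than 25 N on it), do not press the red button, and leave the loose things on the bench where they are.

Things in the scene. Friction and masses are not known exactly. Their poses are not given: they have to be found in the camera images.
- cover_top: Flat yellow cover, 95 (x) x 124 (y) x 8 mm, black ribs, no handle. Origin: centre of its top face; z out of it. It slides along its own x (opens to -x, shuts to +x). Edges enclosed: move it by pressing on top. Deck stands up to 2 degrees out of level. Sprung: sinks about 1 mm per 6 N, to 5 mm at most; needs 5 to 7 N of drag; finger friction varies, so about 10 to 20 N of press.
- cover (a joint): How far the yellow cover is open, in m: 0 shut, 0.080 fully open against its stop. It stays where it is left. White rims around it: 2 mm above its top at the sides and near end (which bears the red mark), and a 30 mm deep ridge, 20 mm above the rims, starting 2 mm beyond its far edge when shut.
- green_top (a point): Centre of the top of the green reset button, 26 mm across. It lies in a bay about 22 mm below the cover's top, hidden until the cover is open; the open bay is 80 (x) x 130 (y) mm. The red button is 66 mm beside it along the cover's y, on either side.
- green (a joint): How far the green button is pressed, in m: 0 up, 0.006 fully down (about 5 N). It springs back up.
- red_top (a point): Centre of the top of the red button, 26 mm across, in the same bay beside the green one; not to be pressed.
- red (a joint): How far the red button is pressed, in m: 0 up, 0.006 fully down.
- battery: Green battery pack, 90 x 150 x 100 mm; stands loose on the bench; origin at the centre of its underside. A bystander: leave it where it is.
- screwdriver: Blue-handled screwdriver lying along its x; stands loose on the bench; origin at the centre of its underside. A bystander: leave it where it is.
- wrench: Steel wrench lying along its x; stands loose on the bench; origin at the centre of its underside. A bystander: leave it where it is.
- spray: Spray can, 56 mm across, 170 mm tall; stands loose on the bench; origin at the centre of its underside. A bystander: leave it where it is.
- screwjar: Small jar, 56 mm across, 60 mm tall; stands loose on the bench; origin at the centre of its underside. A bystander: leave it where it is.
- castor: Black rubber wheel lying flat, 100 mm across, 30 mm high; stands loose on the bench; origin at the centre of its underside. A bystander: leave it where it is.
- spacer: Aluminium spacer, 36 mm across, 22 mm high; stands loose on the bench; origin at the centre of its underside. A bystander: leave it where it is.

How it is judged:
By the outcome, as a careful person would: the job done as asked, in the order asked, and still so for the second after the job is handed in, with the robot touching nothing.
It also fails if it takes over 61 s, if anything falls off the work surface, if the arm or the gripper's body presses on something with over 40 N, if the wrist force passes 120 N, or if a joint passes its speed limit or range.

## Working session

There is one attempt and no reset: what is moved stays moved. The work goes in short steps, Python scripts to look and compute and a tool call to move; the robot and the scene stay as the last step left them, time stands still between calls to the robot, and variables do not carry over. Pictures are saved under pics/ and viewed, on a budget of 10 in all, crops included, one or two more only if the job needs it, and the job is handed in when it is done.

Besides the shell and the picture viewer there is one more tool, called after ">>>" by a JSON object that holds its "op" and its "data". move_arm: Moves the arm, as the interface text tells. Its arguments: {"type":"object","properties":{"commands":{"type":"array"},"newtons":{"type":"number"}},"required":["commands"]}

```bash
mkdir -p pics; ls
cat > h.py <<'E'
import numpy as np, cv2
from plant import ctrl, cams, close_job
def pts(c):
    K=np.array(c["intrinsics"]);z=c["z_map"];h,w=z.shape
    u,v=np.meshgrid(np.arange(w),np.arange(h))
    P=np.stack([(u-K[0,2])/K[0,0]*z,(v-K[1,2])/K[1,1]*z,z],-1)
    W=P@np.array(c["rotation"]).T+np.array(c["eye"]); W[z==0]=np.nan
    return W
E
python3 - <<'E'
from h import *
s=ctrl.sense();print(s)
for n in ("top","scene"):
    c=cams.camera(n);cv2.imwrite(f"pics/{n}0.png",c["frame"])
    W=pts(c);np.savez(f"{n}0.npz",W=W,f=c["frame"]);print(n,c["eye"],c["rotation"],c["intrinsics"])
    hsv=cv2.cvtColor(c["frame"],cv2.COLOR_BGR2HSV)
    m=((hsv[...,0]>20)&(hsv[...,0]<35)&(hsv[...,1]>120)&(hsv[...,2]>80)).astype(np.uint8)
    k,l,st,ce=cv2.connectedComponentsWithStats(m)
    for i in range(1,k):
        if st[i,4]>60: print(st[i],ce[i],np.nanmedian(W[l==i],0))
E
```

```text
pics
{'time_s': 0.0, 'qpos': array([ 1.03199744e+00,  3.42727938e-01,  1.52502686e+00,  2.34401671e-05,
        1.27540909e+00, -1.46003291e-01]), 'dq': array([ 4.29761639e-04,  1.35527616e-03, -1.40333475e-03,  5.71221949e-05,
        1.13934856e-03, -3.17768119e-05]), 'effort': array([-2.18605121e-03, -4.33679867e+01, -2.46008259e+01, -2.77551580e-04,
        7.86911143e-03, -6.04207116e-06]), 'tool_pos': array([0.20072793, 0.48468929, 0.24161981]), 'eef_rot': array([[-8.25456783e-04,  3.82778281e-01,  9.23839870e-01],
       [-1.33712430e-03,  9.23838937e-01, -3.82779089e-01],
       [-9.99998765e-01, -1.55125634e-03, -2.50766976e-04]]), 'force': array([-0.08569769,  0.59220026, -0.25951492]), 'ft_torque': array([-0.02885128, -0.02570841,  0.0581177 ]), 'opening': 0.08502051676599855}
top [0.32058015 0.01771859 1.51252816] [[-0.01634457 -0.98442841  0.17502445]
 [-0.99985752  0.01535363 -0.00701438]
 [ 0.00421789 -0.17511416 -0.9845391 ]] [[478.77391886   0.         277.67205969]
 [  0.         478.77391886 215.50313071]
 [  0.           0.           1.        ]]
[235 186  43  32 986] [255.7525355  201.42900609] [0.60913396 0.0714905  0.12605902]
scene [ 1.21622079 -0.17920046  1.09465951] [[ 0.24737125  0.79948744 -0.54738222]
 [ 0.96890287 -0.2006759   0.14476329]
 [ 0.00589001 -0.56617048 -0.82426712]] [[493.94664693   0.         271.62266171]
 [  0.         493.94664693 213.54674509]
 [  0.           0.           1.        ]]
[ 279  198   60   42 1416] [308.80579096 218.25423729] [0.60647966 0.07642396 0.12551933]
[247 335  14  24 197] [253.46700508 346.58883249] [ 0.84527878 -0.11896401  0.02453466]
[230 341  16  36 290] [237.24137931 358.35862069] [ 0.85888848 -0.15928713  0.02300121]
[253 361  11  12 102] [258.07843137 366.7745098 ] [ 0.88720826 -0.11903859  0.01886335]
[238 379  11  10  76] [242.76315789 383.44736842] [ 0.91399027 -0.15911717  0.01861669]
```

View pics/top0.png

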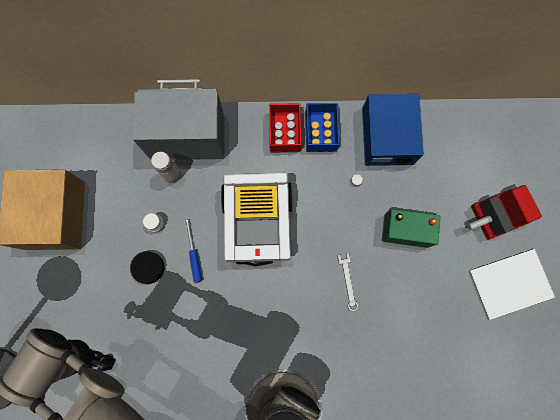

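View pics/scene0.png

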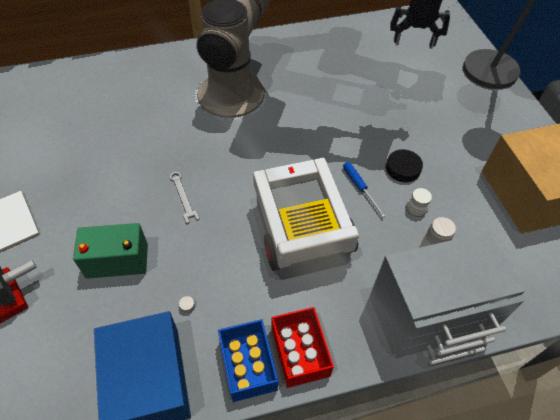

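The top view shows the white frame with the yellow cover at about (256,201) and the red mark at (257,252), which is towards the robot. In the scene view the cover is at (309,218) and the mark at (291,170). Next I'll measure the cover axis and the deck plane.

Run:
```python
from h import *
for n in("top","scene"):
    d=np.load(n+"0.npz");W=d["W"];f=d["f"];hsv=cv2.cvtColor(f,cv2.COLOR_BGR2HSV)
    roi=(W[...,0]>.4)&(W[...,0]<.72)&(abs(W[...,1]-.07)<.13)&(W[...,2]>.06)
    y=((hsv[...,0]>20)&(hsv[...,0]<35)&(hsv[...,1]>120)&roi).astype(np.uint8)
    y=cv2.morphologyEx(y,cv2.MORPH_CLOSE,np.ones((7,7)))
    p=W[y>0];p=p[~np.isnan(p[:,0])];A=np.c_[p[:,:2]-p[:,:2].mean(0),np.ones(len(p))]
    q=np.linalg.lstsq(A,p[:,2],rcond=None)[0]
    print(n,"cover",cv2.minAreaRect(p[:,:2].astype(np.float32)*1000),"plane",q,"rms",np.std(A@q-p[:,2]))
    r=((hsv[...,0]<8)|(hsv[...,0]>172))&(hsv[...,1]>130)&roi
    print(" red",r.sum(),np.nanmedian(W[r],0))
    w=((hsv[...,1]<40)&(hsv[...,2]>190)&roi); P=W[w]
    rim=P[(P[:,2]>.115)&(P[:,2]<.14)]; rd=P[P[:,2]>.14]
    print(" rim",cv2.minAreaRect(rim[:,:2].astype(np.float32)*1000),"ridge",len(rd),cv2.minAreaRect(rd[:,:2].astype(np.float32)*1000) if len(rd) else 0)
    A=np.c_[rim[:,:2]-p[:,:2].mean(0),np.ones(len(rim))];print(" rimplane",np.linalg.lstsq(A,rim[:,2],rcond=None)[0])
```

```text
top cover ((611.7399291992188, 71.22702026367188), (125.39900970458984, 98.12316131591797), 89.60708618164062) plane [-0.04092185  0.03417445  0.12558879] rms 0.006350500166274839
 red 37 [0.46265341 0.06930892 0.13171657]
 rim ((565.6983642578125, 71.57308197021484), (251.93031311035156, 187.70660400390625), 0.768272876739502) ridge 554 ((567.9821166992188, 69.57886505126953), (245.9871368408203, 183.3365478515625), 1.6321163177490234)
 rimplane [-0.02565213 -0.00104652  0.1287561 ]
scene cover ((603.892333984375, 73.8015365600586), (116.14846801757812, 128.57823181152344), 0.28773829340934753) plane [-0.01478687 -0.00426714  0.12544744] rms 0.0025082794000283073
 red 38 [0.4656513  0.06762479 0.13152597]
 rim ((562.3375854492188, 71.53855895996094), (248.57217407226562, 188.24562072753906), 1.3481299877166748) ridge 778 ((675.425537109375, 73.18505096435547), (29.599159240722656, 183.11912536621094), 0.6215094923973083)
 rimplane [-0.02789973  0.00037532  0.12773242]
```

```bash
cat >> h.py <<'E'
from scipy.spatial.transform import Rotation as Ro
a=np.radians(1.1);s_=-.027
X=np.array([s_,0,-1.]);X/=np.linalg.norm(X)
Z=np.array([np.cos(a),np.sin(a),s_]);Z-=X*(Z@X);Z/=np.linalg.norm(Z)
RT=np.c_[X,np.cross(Z,X),Z]
C=np.array([.610,.072,.1257])   # cover top centre, shut
def go(p,R=RT):
    s=ctrl.sense();r=s["eef_rot"];d=r.T@(np.array(p)-s["tool_pos"])/.04
    print("shift",d.round(3),"turn",(np.degrees(Ro.from_matrix(r.T@R).as_rotvec())/5).round(3),"t",s["time_s"],"pos",s["tool_pos"].round(4),"F",(RT.T@s["force"]).round(2),"op",s["opening"])
E
python3 -c "
from h import *
go(C-X*.045)"
```

```text
shift [ 1.781 -5.602 13.429] turn [-4.721  0.301 -0.043] t 0.1 pos [0.2008 0.4847 0.2417] F [ 0.24  0.57 -0.67] op 0.08542436642223065
```

>>> {"op": "move_arm", "data": {"commands": [0, -5.6, 13.43, -4.72, 0.3, -0.04, -1, 0, -5.6, 13.43, -4.72, 0.3, -0.04, -1, 0, -5.6, 13.43, -4.72, 0.3, -0.04, -1, 0, -5.6, 13.43, -4.72, 0.3, -0.04, -1, 0, -5.6, 13.43, -4.72, 0.3, -0.04, -1, 0, -5.6, 13.43, -4.72, 0.3, -0.04, -1, 0, -5.6, 13.43, -4.72, 0.3, -0.04, -1, 0, -5.6, 13.43, -4.72, 0.3, -0.04, -1, 0, -5.6, 13.43, -4.72, 0.3, -0.04, -1, 0, -5.6, 13.43, -4.72, 0.3, -0.04, -1, 0, -5.6, 13.43, -4.72, 0.3, -0.04, -1, 0, -5.6, 13.43, -4.72, 0.3, -0.04, -1, 0, -5.6, 13.43, -4.72, 0.3, -0.04, -1, 0, -5.6, 13.43, -4.72, 0.3, -0.04, -1, 0, -5.6, 13.43, -4.72, 0.3, -0.04, -1, 0, -5.6, 13.43, -4.72, 0.3, -0.04, -1, 0, -5.6, 13.43, -4.72, 0.3, -0.04, -1, 0, -5.6, 13.43, -4.72, 0.3, -0.04, -1, 0, -5.6, 13.43, -4.72, 0.3, -0.04, -1, 0, -5.6, 13.43, -4.72, 0.3, -0.04, -1], "newtons": 20}}

```text
time_s: 1.77
tool_pos: [0.6106, 0.0734, 0.2423]
eef_rot: [[-0.027, -0.021, 0.999], [0.0, 1.0, 0.021], [-1.0, 0.001, -0.027]]
force: [0.1, 0.1, 0.4]
opening: 0.0001
```

```bash
python3 -c "
from h import *
go(C-X*.021)"
```

```text
shift [ 2.389 -0.038  0.062] turn [ 0.02   0.002 -0.004] t 1.7667 pos [0.6106 0.0734 0.2423] F [-0.36  0.1   0.11] op 0.00013610994060578804
```

Now I'll descend until the tips are about 10 mm above the cover, then go down in 1 mm steps.

>>> {"op": "move_arm", "data": {"commands": [0.8, 0, 0.06, 0, 0, 0, -1, 1.6, -0.02, 0.06, 0, 0, 0, -1, 2.2, -0.03, 0.06, 0, 0, 0, -1, 2.38, -0.04, 0.06, 0, 0, 0, -1, 2.38, -0.04, 0.06, 0, 0, 0, -1, 2.38, -0.04, 0.06, 0, 0, 0, -1]}}

```text
time_s: 2.27
tool_pos: [0.6109, 0.0724, 0.1483]
eef_rot: [[-0.025, -0.022, 0.999], [0.0, 1.0, 0.022], [-1.0, 0.001, -0.025]]
force: [0.8, 0.5, 0.5]
opening: 0.0001
```

>>> {"op": "move_arm", "data": {"commands": [0.06, 0, 0, 0, 0, 0, -1, 0.12, 0, 0, 0, 0, 0, -1, 0.16, 0, 0, 0, 0, 0, -1, 0.18, 0, 0, 0, 0, 0, -1, 0.18, 0, 0, 0, 0, 0, -1]}}

```text
time_s: 2.68
tool_pos: [0.6108, 0.0724, 0.1412]
eef_rot: [[-0.025, -0.022, 0.999], [0.0, 1.0, 0.022], [-1.0, 0.001, -0.025]]
force: [-0.8, 0.9, -0.2]
opening: 0.0001
```

```bash
python3 -c "
from h import *
go(C-X*.011)"
```

```text
shift [ 0.114 -0.01  -0.009] turn [ 0.027  0.022 -0.003] t 2.6833 pos [0.6108 0.0724 0.1412] F [ 0.2   0.93 -0.73] op 6.0418342831542435e-05
```

>>> {"op": "move_arm", "data": {"commands": [0.05, 0, 0, 0, 0, 0, -1, 0.1, 0, 0, 0, 0, 0, -1, 0.13, 0, 0, 0, 0, 0, -1, 0.13, 0, 0, 0, 0, 0, -1]}}

```text
time_s: 3.02
tool_pos: [0.6108, 0.0724, 0.1365]
eef_rot: [[-0.024, -0.021, 0.999], [0.0, 1.0, 0.022], [-1.0, 0.001, -0.024]]
force: [-1.2, -0.7, 4.9]
opening: 0.0003
```

>>> {"op": "move_arm", "data": {"commands": [0.02, 0, 0, 0, 0, 0, -1, 0.04, 0, 0, 0, 0, 0, -1, 0.04, 0, 0, 0, 0, 0, -1, 0.04, 0, 0, 0, 0, 0, -1]}}

```text
time_s: 3.35
tool_pos: [0.6108, 0.0723, 0.1361]
eef_rot: [[-0.024, -0.022, 0.999], [0.0, 1.0, 0.022], [-1.0, 0.001, -0.024]]
force: [-3.7, 0.6, 8.0]
opening: 0.0
```

>>> {"op": "move_arm", "data": {"commands": [0.06, 0, 0, 0, 0, 0, -1, 0.08, 0, 0, 0, 0, 0, -1, 0.08, 0, 0, 0, 0, 0, -1]}}

```text
time_s: 3.6
tool_pos: [0.6108, 0.0724, 0.1349]
eef_rot: [[-0.022, -0.022, 1.0], [0.0, 1.0, 0.022], [-1.0, 0.001, -0.022]]
force: [-6.1, -0.3, 14.7]
opening: 0.0
```

>>> {"op": "move_arm", "data": {"commands": [0.05, 0, -0.05, 0, 0, 0, -1, 0.05, 0, -0.1, 0, 0, 0, -1, 0.05, 0, -0.15, 0, 0, 0, -1, 0.05, 0, -0.2, 0, 0, 0, -1, 0.05, 0, -0.25, 0, 0, 0, -1, 0.05, 0, -0.3, 0, 0, 0, -1]}}

```text
time_s: 4.1
tool_pos: [0.6022, 0.0722, 0.136]
eef_rot: [[-0.012, -0.021, 1.0], [0.0, 1.0, 0.021], [-1.0, 0.001, -0.012]]
force: [6.0, 1.1, 9.4]
opening: -0.0001
```

```bash
cat >> h.py <<'E'
def look(n,name):
    c=cams.camera(n);W=pts(c);f=c["frame"];cv2.imwrite(f"pics/{name}.png",f);hsv=cv2.cvtColor(f,cv2.COLOR_BGR2HSV)
    roi=(W[...,0]>.42)&(W[...,0]<.72)&(abs(W[...,1]-.07)<.09)&(W[...,2]>.06)&(W[...,2]<.14)
    y=(hsv[...,0]>20)&(hsv[...,0]<35)&(hsv[...,1]>120)&roi
    d=(W[y]-C)@Z
    print(n,"yellow along axis from shut centre: 1/99%",np.percentile(d,[1,99]).round(4),"n",y.sum())
    return c,W,hsv,roi
E
python3 -c "
from h import *
look('scene','s1');go(C)"
```

```text
scene yellow along axis from shut centre: 1/99% [-0.053   0.0387] n 729
shift [ 0.256 -0.011  0.21 ] turn [ 0.027  0.16  -0.002] t 4.15 pos [0.6017 0.0722 0.136 ] F [-9.92 -0.02  4.61] op 0.0004661374758935684
```

>>> {"op": "move_arm", "data": {"commands": [0.08, 0, -0.06, 0, 0.1, 0, -1, 0.08, 0, -0.12, 0, 0.1, 0, -1, 0.08, 0, -0.18, 0, 0.1, 0, -1, 0.08, 0, -0.24, 0, 0.1, 0, -1, 0.08, 0, -0.3, 0, 0.1, 0, -1, 0.08, 0, -0.36, 0, 0.1, 0, -1, 0.08, 0, -0.42, 0, 0.1, 0, -1, 0.08, 0, -0.48, 0, 0.1, 0, -1]}}

```text
time_s: 4.82
tool_pos: [0.5862, 0.072, 0.1362]
eef_rot: [[-0.011, -0.021, 1.0], [0.001, 1.0, 0.021], [-1.0, 0.001, -0.011]]
force: [6.0, 2.0, 10.8]
opening: -0.0001
```

```bash
python3 -c "
from h import *
look('scene','s2');look('top','t2');go(C)"
```

```text
scene yellow along axis from shut centre: 1/99% [-0.0671  0.0239] n 781
top yellow along axis from shut centre: 1/99% [-0.0656 -0.0182] n 107
shift [ 0.254 -0.014  0.611] turn [ 0.025  0.172 -0.005] t 4.9167 pos [0.5857 0.072  0.1361] F [-10.85   1.66   3.95] op 8.542789605854835e-05
```

View pics/s2.png

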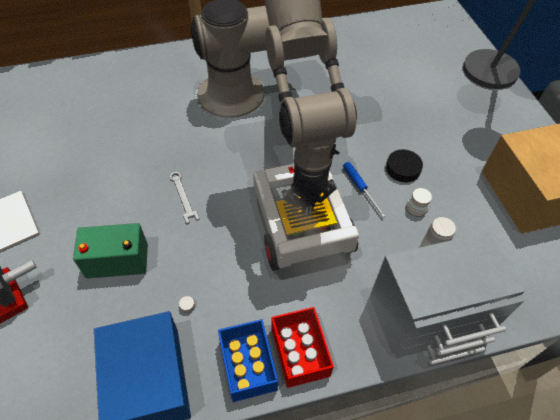

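The cover is following the finger: its edge moved 15 mm while the TCP moved 16 mm. I'll carry on.

>>> {"op": "move_arm", "data": {"commands": [0.08, 0, -0.08, 0, 0.1, 0, -1, 0.08, 0, -0.16, 0, 0.1, 0, -1, 0.08, 0, -0.24, 0, 0.1, 0, -1, 0.08, 0, -0.32, 0, 0.1, 0, -1, 0.08, 0, -0.4, 0, 0.1, 0, -1, 0.08, 0, -0.48, 0, 0.1, 0, -1, 0.08, 0, -0.56, 0, 0.1, 0, -1, 0.08, 0, -0.64, 0, 0.1, 0, -1, 0.08, 0, -0.72, 0, 0.1, 0, -1, 0.08, 0, -0.8, 0, 0.1, 0, -1]}}

```text
time_s: 5.75
tool_pos: [0.5577, 0.0717, 0.1366]
eef_rot: [[-0.009, -0.021, 1.0], [0.001, 1.0, 0.021], [-1.0, 0.001, -0.009]]
force: [6.8, 2.4, 13.8]
opening: -0.0003
```

```bash
python3 -c "
from h import *
look('scene','s3');go(C)"
```

```text
scene yellow along axis from shut centre: 1/99% [-0.0948 -0.0046] n 749
shift [ 0.26  -0.02   1.327] turn [ 0.024  0.195 -0.009] t 5.8 pos [0.557  0.0717 0.1366] F [-12.91   1.66   4.72] op 0.0003391893731783483
```

>>> {"op": "move_arm", "data": {"commands": [0.07, 0, -0.08, 0, 0.1, 0, -1, 0.07, 0, -0.16, 0, 0.1, 0, -1, 0.07, 0, -0.24, 0, 0.1, 0, -1, 0.07, 0, -0.32, 0, 0.1, 0, -1, 0.07, 0, -0.4, 0, 0.1, 0, -1, 0.07, 0, -0.48, 0, 0.1, 0, -1, 0.07, 0, -0.56, 0, 0.1, 0, -1, 0.07, 0, -0.64, 0, 0.1, 0, -1, 0.07, 0, -0.72, 0, 0.1, 0, -1]}}

```text
time_s: 6.55
tool_pos: [0.5323, 0.0714, 0.1374]
eef_rot: [[-0.007, -0.021, 1.0], [0.002, 1.0, 0.021], [-1.0, 0.002, -0.007]]
force: [6.3, 2.7, 12.4]
opening: 0.0002
```

```bash
python3 -c "
from h import *
look('scene','s4');go(C)"
```

```text
scene yellow along axis from shut centre: 1/99% [-0.1181 -0.0299] n 732
shift [ 0.275 -0.027  1.962] turn [ 0.022  0.22  -0.014] t 6.6 pos [0.5316 0.0714 0.1373] F [-14.     1.89   5.82] op 2.3257552368345014e-05
```

>>> {"op": "move_arm", "data": {"commands": [0.07, 0, -0.07, 0, 0.1, 0, -1, 0.07, 0, -0.14, 0, 0.1, 0, -1, 0.07, 0, -0.2, 0, 0.1, 0, -1, 0.07, 0, -0.2, 0, 0.1, 0, -1]}}

```text
time_s: 6.93
tool_pos: [0.5279, 0.0712, 0.1378]
eef_rot: [[-0.004, -0.021, 1.0], [0.001, 1.0, 0.021], [-1.0, 0.002, -0.004]]
force: [7.5, 0.0, 11.9]
opening: -0.0002
```

>>> {"op": "move_arm", "data": {"commands": [0.07, 0, -0.07, 0, 0.1, 0, -1, 0.07, 0, -0.14, 0, 0.1, 0, -1, 0.07, 0, -0.2, 0, 0.1, 0, -1, 0.07, 0, -0.2, 0, 0.1, 0, -1]}}

```text
time_s: 7.27
tool_pos: [0.5241, 0.071, 0.138]
eef_rot: [[-0.001, -0.021, 1.0], [0.001, 1.0, 0.021], [-1.0, 0.001, -0.001]]
force: [7.5, 0.6, 11.1]
opening: -0.0002
```

```bash
python3 -c "
from h import *
look('scene','s5');go(C)"
```

```text
scene yellow along axis from shut centre: 1/99% [-0.1184 -0.0317] n 804
shift [ 0.305 -0.019  2.146] turn [ 0.017  0.296 -0.01 ] t 7.3167 pos [0.5242 0.071  0.138 ] F [-12.26   0.05   6.89] op -3.528711161194037e-05
```

The cover edge has stopped while the finger slips, so it appears to be at the stop. I'll lift off and look.

>>> {"op": "move_arm", "data": {"commands": [-0.3, 0, 0, 0, 0.1, 0, -1, -1, 0, 0, 0, 0.2, 0, -1, -1.8, 0, 0, 0, 0.3, 0, -1, -2.2, 0, 0, 0, 0.3, 0, -1, -2.2, -1, 0, 0, 0.3, 0, -1, -2.2, -2, 0, 0, 0.3, 0, -1, -2.2, -3, 0, 0, 0.3, 0, -1, -2.2, -4, 0, 0, 0.3, 0, -1, -2.2, -4, 0, 0, 0.3, 0, -1]}}

```text
time_s: 8.07
tool_pos: [0.5276, -0.0955, 0.2256]
eef_rot: [[-0.027, -0.015, 1.0], [-0.002, 1.0, 0.015], [-1.0, -0.001, -0.027]]
force: [0.6, 0.3, -0.4]
opening: -0.0001
```

Run:
```python
from h import *
ims=[]
for n in("scene","top"):
    c,W,hsv,roi=look(n,n+"6")
    roi2=(W[...,0]>.55)&(W[...,0]<.7)&(abs(W[...,1]-.07)<.09)
    for nm,m in(("green",(hsv[...,0]>40)&(hsv[...,0]<90)&(hsv[...,1]>90)),("red",((hsv[...,0]<8)|(hsv[...,0]>172))&(hsv[...,1]>120))):
        m=m&roi2
        if m.sum():print(n,nm,m.sum(),np.nanmedian(W[m],0),np.nanmin(W[m],0),np.nanmax(W[m],0))
    ims.append(cv2.resize(c["frame"][130:270,215:365],None,fx=2.6,fy=2.6))
cv2.imwrite("pics/c6.png",np.hstack(ims))
```

```text
scene yellow along axis from shut centre: 1/99% [-0.1271 -0.0318] n 1484
scene green 69 [0.61789013 0.03886747 0.10476968] [0.60679222 0.02764828 0.10160329] [0.63135928 0.04988552 0.10861426]
scene red 88 [0.61786911 0.10522212 0.10404464] [0.59737038 0.09257069 0.0924857 ] [0.63118086 0.12103206 0.10851365]
top yellow along axis from shut centre: 1/99% [-0.1258 -0.0316] n 987
top green 70 [0.61770783 0.03910436 0.10499696] [0.59860026 0.02689567 0.0933114 ] [0.63420131 0.12063313 0.11065288]
top red 68 [0.61696845 0.10498773 0.10382147] [0.6051844  0.09299058 0.09500521] [0.63031833 0.11770321 0.11165877]
```

View pics/c6.png

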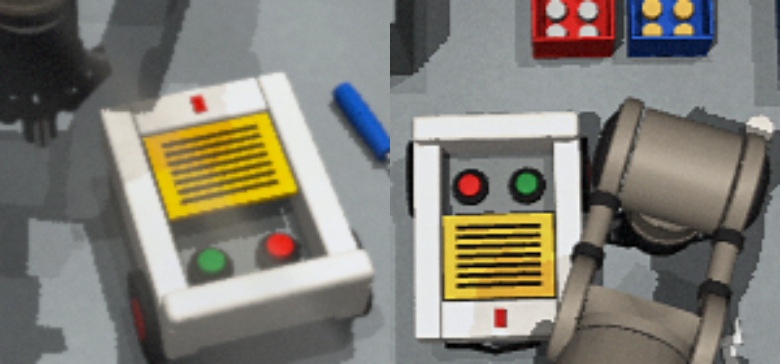

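The image shows the cover flush with the marked end (centre at −79 mm). In the top crop the green button is at (527,184) and the red one at (469,185). Both cameras put green at (0.618, 0.039, 0.105), 66 mm from red and 21 mm below the cover top, which fits the given sizes.

```bash
python3 -c "
from h import *
G=np.array([.618,.039,.1048]);go(G-X*.06)
print((ctrl.sense()['eef_rot'].T@(G-X*.016-G+X*.06)/.04))"
```

```text
shift [1.456 3.191 2.404] turn [-0.021 -0.01  -0.016] t 8.1667 pos [ 0.5273 -0.0904  0.2255] F [ 0.43 -0.08  0.4 ] op 0.00010571389127180202
[ 1.09999851e+00 -1.53932081e-03  9.56634775e-04]
```

>>> {"op": "move_arm", "data": {"commands": [0, 0.8, 0.7, 0, 0, 0, -1, 0, 1.6, 1.4, 0, 0, 0, -1, 0, 2.4, 2.1, 0, 0, 0, -1, 0, 3.19, 2.4, 0, 0, 0, -1, 0.7, 3.19, 2.4, 0, 0, 0, -1, 1.45, 3.19, 2.4, 0, 0, 0, -1, 1.45, 3.19, 2.4, 0, 0, 0, -1, 1.45, 3.19, 2.4, 0, 0, 0, -1]}}

```text
time_s: 8.83
tool_pos: [0.6182, 0.0406, 0.1639]
eef_rot: [[-0.032, -0.019, 0.999], [0.002, 1.0, 0.019], [-0.999, 0.002, -0.032]]
force: [0.0, 0.4, 1.0]
opening: 0.0001
```

```bash
python3 -c "
from h import *
G=np.array([.618,.039,.1048]);go(G-X*.014)"
```

```text
shift [ 1.126 -0.042  0.04 ] turn [-0.    -0.059 -0.022] t 8.8333 pos [0.6182 0.0406 0.1639] F [-1.03  0.44  0.03] op 0.00010626948909188312
```

>>> {"op": "move_arm", "data": {"commands": [0.5, -0.04, 0.02, 0, 0, 0, -1, 0.9, -0.04, 0.04, 0, 0, 0, -1, 1.13, -0.04, 0.04, 0, 0, 0, -1, 1.13, -0.04, 0.04, 0, 0, 0, -1]}}

```text
time_s: 9.17
tool_pos: [0.618, 0.0392, 0.1184]
eef_rot: [[-0.033, -0.019, 0.999], [0.002, 1.0, 0.019], [-0.999, 0.003, -0.033]]
force: [0.1, -0.7, -2.0]
opening: -0.0004
```

>>> {"op": "move_arm", "data": {"commands": [0.06, 0, 0, 0, 0, 0, -1, 0.12, 0, 0, 0, 0, 0, -1, 0.18, 0, 0, 0, 0, 0, -1, 0.22, 0, 0, 0, 0, 0, -1, 0.22, 0, 0, 0, 0, 0, -1, 0.22, 0, 0, 0, 0, 0, -1]}}

```text
time_s: 9.67
tool_pos: [0.6188, 0.0391, 0.1111]
eef_rot: [[-0.03, -0.019, 0.999], [0.002, 1.0, 0.019], [-1.0, 0.002, -0.03]]
force: [-0.5, -0.0, 5.9]
opening: -0.0002
```

>>> {"op": "move_arm", "data": {"commands": [0.06, 0, 0, 0, 0, 0, -1, 0.09, 0, 0, 0, 0, 0, -1, 0.09, 0, 0, 0, 0, 0, -1]}}

```text
time_s: 9.92
tool_pos: [0.619, 0.0392, 0.1108]
eef_rot: [[-0.028, -0.019, 0.999], [0.002, 1.0, 0.019], [-1.0, 0.002, -0.028]]
force: [-5.6, 1.0, 17.7]
opening: 0.0
```

>>> {"op": "move_arm", "data": {"commands": [0.07, 0, 0, 0, 0, 0, -1, 0.09, 0, 0, 0, 0, 0, -1, 0.09, 0, 0, 0, 0, 0, -1, 0.09, 0, 0, 0, 0, 0, -1]}}

```text
time_s: 10.25
tool_pos: [0.619, 0.0392, 0.1107]
eef_rot: [[-0.026, -0.019, 0.999], [0.001, 1.0, 0.019], [-1.0, 0.002, -0.026]]
force: [-7.8, -0.4, 20.7]
opening: 0.0001
```

Force rose from 6 to 21 N with less than 0.5 mm of further travel, so the button is on its bottom stop. I'll lift and go back to the cover.

>>> {"op": "move_arm", "data": {"commands": [-0.5, 0, 0, 0, 0, 0, -1, -1, 0, 0, 0, 0, 0, -1, -1.5, 0, 0, 0, 0, 0, -1, -1.5, 0, 0, 0, 0, 0, -1, -1.5, 0, 0, 0, 0, 0, -1]}}

```text
time_s: 10.67
tool_pos: [0.621, 0.039, 0.1718]
eef_rot: [[-0.023, -0.019, 1.0], [0.001, 1.0, 0.019], [-1.0, 0.002, -0.023]]
force: [0.1, 0.4, -0.2]
opening: 0.0002
```

Run:
```python
from h import *
go(C-Z*.079-X*.02)
c,W,hsv,roi=look("scene","s7")
for nm,m in(("green",(hsv[...,0]>40)&(hsv[...,0]<90)&(hsv[...,1]>90)),("red",((hsv[...,0]<8)|(hsv[...,0]>172))&(hsv[...,1]>120))):
    m=m&(W[...,0]>.6)&(W[...,0]<.64)&(abs(W[...,1]-.07)<.06); print(nm,m.sum(),np.nanmedian(W[m],0) if m.sum() else 0)
```

```text
shift [ 0.651  0.828 -2.206] turn [-0.001  0.044 -0.012] t 10.6667 pos [0.621  0.039  0.1718] F [0.18 0.38 0.07] op 0.0002134001186604031
scene yellow along axis from shut centre: 1/99% [-0.1283 -0.0308] n 241
green 86 [0.61944432 0.03986315 0.10474347]
red 89 [0.61841617 0.10514902 0.10410773]
```

>>> {"op": "move_arm", "data": {"commands": [0, 0.4, -0.8, 0, 0, 0, -1, 0, 0.8, -1.6, 0, 0.04, 0, -1, 0, 0.83, -2.2, 0, 0.04, 0, -1, 0.4, 0.83, -2.2, 0, 0.04, 0, -1, 0.65, 0.83, -2.2, 0, 0.04, 0, -1, 0.65, 0.83, -2.2, 0, 0.04, 0, -1]}}

```text
time_s: 11.22
tool_pos: [0.5293, 0.0706, 0.1438]
eef_rot: [[-0.035, -0.019, 0.999], [0.001, 1.0, 0.019], [-0.999, 0.002, -0.035]]
force: [-0.7, -0.2, -0.3]
opening: 0.0003
```

```bash
python3 -c "
from h import *
go(C-Z*.079-X*.011)"
```

```text
shift [ 0.121 -0.005  0.056] turn [-0.001 -0.092 -0.017] t 11.2167 pos [0.5293 0.0706 0.1438] F [ 0.36 -0.16 -0.68] op 0.00030790492784681236
```

>>> {"op": "move_arm", "data": {"commands": [0.06, 0, 0, 0, 0, 0, -1, 0.12, 0, 0, 0, 0, 0, -1, 0.16, 0, 0, 0, 0, 0, -1, 0.2, 0, 0, 0, 0, 0, -1, 0.22, 0, 0, 0, 0, 0, -1, 0.22, 0, 0, 0, 0, 0, -1]}}

```text
time_s: 11.72
tool_pos: [0.53, 0.0704, 0.1369]
eef_rot: [[-0.033, -0.019, 0.999], [0.001, 1.0, 0.019], [-0.999, 0.002, -0.033]]
force: [-4.1, -0.2, 16.2]
opening: 0.0001
```

>>> {"op": "move_arm", "data": {"commands": [0.04, 0, 0.06, 0, 0, 0, -1, 0.04, 0, 0.12, 0, 0, 0, -1, 0.035, 0, 0.18, 0, 0, 0, -1, 0.035, 0, 0.24, 0, 0, 0, -1, 0.035, 0, 0.3, 0, 0, 0, -1]}}

```text
time_s: 12.13
tool_pos: [0.5427, 0.0705, 0.1369]
eef_rot: [[-0.031, -0.019, 0.999], [0.001, 1.0, 0.019], [-1.0, 0.002, -0.031]]
force: [-6.1, -0.1, 15.1]
opening: -0.0001
```

```bash
python3 -c "
from h import *
look('scene','s8');go(C)"
```

```text
scene yellow along axis from shut centre: 1/99% [-0.109  -0.0184] n 751
shift [0.23  0.004 1.679] turn [-0.007 -0.04  -0.016] t 12.1833 pos [0.5432 0.0706 0.1369] F [-14.75   0.34  -3.71] op 0.00034911040459038346
```

>>> {"op": "move_arm", "data": {"commands": [0.04, 0, 0.09, 0, 0, 0, -1, 0.04, 0, 0.17, 0, 0, 0, -1, 0.04, 0, 0.25, 0, 0, 0, -1, 0.04, 0, 0.33, 0, 0, 0, -1, 0.04, 0, 0.41, 0, 0, 0, -1, 0.04, 0, 0.49, 0, 0, 0, -1, 0.04, 0, 0.57, 0, 0, 0, -1, 0.04, 0, 0.65, 0, 0, 0, -1]}}

```text
time_s: 12.85
tool_pos: [0.5697, 0.0709, 0.1363]
eef_rot: [[-0.029, -0.018, 0.999], [0.001, 1.0, 0.018], [-1.0, 0.002, -0.029]]
force: [-5.5, -0.6, 12.9]
opening: -0.0002
```

>>> {"op": "move_arm", "data": {"commands": [0.04, 0, 0.09, 0, 0, 0, -1, 0.04, 0, 0.17, 0, 0, 0, -1, 0.04, 0, 0.25, 0, 0, 0, -1, 0.04, 0, 0.33, 0, 0, 0, -1, 0.04, 0, 0.41, 0, 0, 0, -1, 0.04, 0, 0.49, 0, 0, 0, -1]}}

```text
time_s: 13.35
tool_pos: [0.5897, 0.0711, 0.1358]
eef_rot: [[-0.029, -0.018, 0.999], [0.001, 1.0, 0.018], [-1.0, 0.002, -0.029]]
force: [-5.3, -0.1, 11.9]
opening: 0.0
```

```bash
python3 -c "
from h import *
look('scene','s9');go(C)"
```

```text
scene yellow along axis from shut centre: 1/99% [-0.0634  0.0286] n 778
shift [0.24  0.013 0.497] turn [-0.013 -0.008 -0.016] t 13.4 pos [0.5904 0.0711 0.1358] F [-12.47   0.7   -3.25] op 0.00012025380099423477
```

>>> {"op": "move_arm", "data": {"commands": [0.05, 0, 0.09, 0, 0, 0, -1, 0.05, 0, 0.17, 0, 0, 0, -1, 0.05, 0, 0.25, 0, 0, 0, -1, 0.05, 0, 0.33, 0, 0, 0, -1, 0.05, 0, 0.41, 0, 0, 0, -1, 0.05, 0, 0.47, 0, 0, 0, -1]}}

```text
time_s: 13.9
tool_pos: [0.6097, 0.0713, 0.1352]
eef_rot: [[-0.027, -0.018, 0.999], [0.001, 1.0, 0.018], [-1.0, 0.002, -0.027]]
force: [-9.1, -0.9, 13.9]
opening: -0.0001
```

>>> {"op": "move_arm", "data": {"commands": [0.05, 0, 0.06, 0, 0, 0, -1, 0.05, 0, 0.12, 0, 0, 0, -1, 0.05, 0, 0.18, 0, 0, 0, -1, 0.05, 0, 0.18, 0, 0, 0, -1]}}

```text
time_s: 14.23
tool_pos: [0.6164, 0.0713, 0.1347]
eef_rot: [[-0.028, -0.018, 0.999], [0.001, 1.0, 0.018], [-1.0, 0.002, -0.028]]
force: [-9.3, -0.3, 15.2]
opening: -0.0001
```

```bash
python3 -c "
from h import *
look('scene','s10');go(C)"
```

```text
scene yellow along axis from shut centre: 1/99% [-0.0443  0.0388] n 507
shift [ 0.23   0.019 -0.153] turn [-0.018 -0.012 -0.016] t 14.2833 pos [0.6164 0.0713 0.1347] F [-15.5    0.17  -8.41] op 8.645499647106825e-05
```

The drag force rose to 9 N and the finger is now slipping, so the cover is at its shut stop. I'll lift off and check.

>>> {"op": "move_arm", "data": {"commands": [-0.3, 0, 0, 0, 0, 0, -1, -1, 0, 0, 0, 0, 0, -1, -2, 0, 0, 0, 0, 0, -1, -2.5, 0, 0, 0, 0, 0, -1, -2.5, -1, -1, 0, 0, 0, -1, -2.5, -2, -1.5, 0, 0, 0, -1, -2.5, -3, -2, 0, 0, 0, -1, -2.5, -4, -2, 0, 0, 0, -1, -2.5, -4.5, -2, 0, 0, 0, -1, -2.5, -4.5, -2, 0, 0, 0, -1, -2.5, -4.5, -2, 0, 0, 0, -1]}}

```text
time_s: 15.2
tool_pos: [0.5424, -0.1123, 0.2364]
eef_rot: [[-0.028, -0.013, 1.0], [0.002, 1.0, 0.013], [-1.0, 0.002, -0.028]]
force: [-0.0, -0.2, -0.2]
opening: 0.0002
```

Run:
```python
from h import *
ims=[]
for n in("scene","top"):
    d=np.load(n+"0.npz");W=d["W"];hsv=cv2.cvtColor(d["f"],cv2.COLOR_BGR2HSV)
    roi=(W[...,0]>.42)&(W[...,0]<.72)&(abs(W[...,1]-.07)<.09)&(W[...,2]>.06)&(W[...,2]<.14)
    y=(hsv[...,0]>20)&(hsv[...,0]<35)&(hsv[...,1]>120)&roi
    print("start",n,np.percentile((W[y]-C)@Z,[1,99]).round(4),y.sum())
    c,*_=look(n,n+"11")
    ims.append(cv2.resize(c["frame"],(400,300)))
    dm=cv2.absdiff(c["frame"],d["f"]).max(2)>40; 
    print(n,"changed px",dm.sum())
cv2.imwrite("pics/c11.png",np.hstack(ims)); go(C)
```

```text
start scene [-0.0471  0.0404] 1427
scene yellow along axis from shut centre: 1/99% [-0.0468  0.0407] n 1441
scene changed px 22815
start top [-0.0456  0.0486] 1014
top yellow along axis from shut centre: 1/99% [-0.0458  0.0487] n 1014
top changed px 27597
shift [2.728 4.51  1.839] turn [-0.023 -0.014 -0.023] t 15.3 pos [ 0.5427 -0.1099  0.2364] F [ 0.13 -0.    0.42] op -3.0750792450278515e-05
```

View pics/c11.png

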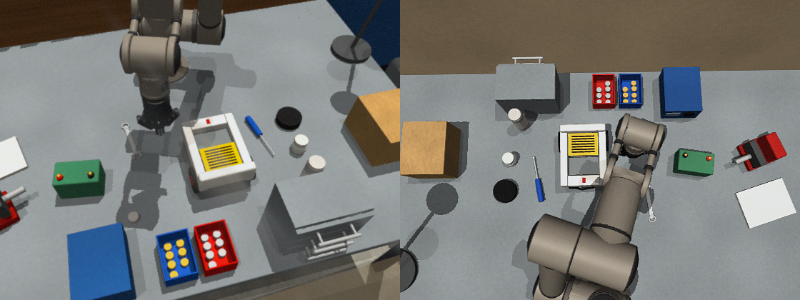

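The cover is back at its starting edge positions to within 0.3 mm in both views, at about (222,157) in the left crop. The loose things look unmoved and the arm is clear of everything.

```bash
python3 -c "
from h import *
print(close_job())"
```

```text
the job is handed in; nothing more can be done
None
```

The job is done and handed in at about 15 s on the robot's clock, out of the 61 s allowed. I dragged the cover fully open, pressed the green button right down, and dragged the cover fully shut again.

- **Open:** the cover stopped about 79 mm from shut, and the finger then slipped on it. The image showed it flush against the rim with the red mark.
- **Green button:** it bottomed out; the force reached about 21 N with no further travel, and it was back up at its normal height afterwards.
- **Red button:** the finger stayed on the green button, 66 mm away. The red button's measured height did not change.
- **Shut:** both cameras put the cover's edges within 0.3 mm of where they started.
- **Force on the cover:** the highest reading was about 18 N (press and drag together). Forces were only read at the end of each move, so brief peaks between readings were not seen.
- **Loose things:** they look unmoved in the final pictures. I judged this by eye rather than measuring, and the arm partly hid the wrench in those pictures.

No check failed or disagreed. At hand-in the arm was clear of everything and the force reading was close to zero.

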